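Unload the steamed katoris onto the teak shelf

TASK

The katoris have been steamed clean: lift the lid off the steamer by its knob and set it aside on the cork mat, knob up, then take out every katori there is and stand them all upright, side by side, on the narrow teak plank without letting any of them down on the counter. When the steamer is empty put its lid back on, properly seated, and leave the spice jar, the funnel and the spatula undisturbed where they are.

Things in the scene. Friction and masses are not known exactly. Their poses are not given: they have to be found in the camera images.
- steamer: Straight-sided open steel steamer pot, fixed on the counter: outside diameter 224 mm, inside 218 mm, rim 95 mm high, a loop handle on its +y and -y side (reaching 145 mm from the centre, 80 mm high). Origin: centre of its underside, z up.
- steam_plate (a point): Centre of the upper face of the perforated plate fixed inside the steamer, 35 mm above the steamer's origin. The katoris stand on this plate in a ring about 64 mm from its centre.
- lid: Loose steel lid, 233 mm across the brim, 0.2 to 0.45 kg. Under the brim a tapered plug 10 mm deep (198 mm across at its foot, 210 mm at the brim) drops into the pot with 4 mm clearance until the brim lies on the rim. Origin: centre of the plug's underside; z up through the knob. Seated, the origin is 85 mm above the steamer's.
- lid_knob (a point): Middle of the lid's black knob: an upright cylinder 34 mm across and 22 mm high on an 18 mm stem. The point is 51 mm above the lid's origin; the knob's top is 62 mm and the low dome beneath it 23 mm above the lid's origin.
- mat: Round cork mat, 210 mm across, 6 mm thick, fixed on the counter on the other side of the work area: the place for the lid. Origin: centre of its underside.
- shelf: Narrow teak plank 110 mm wide (x) and 680 mm long (y), 22 mm thick, upper face 160 mm above the counter, carried by a blue plastered pier near each end, fixed. A hook rail with a hanging tea strainer is fixed under its far (+x) edge. Origin: on the counter below the plank's centre; y runs along the plank, z up.
- shelf_top (a point): Centre of the plank's upper face (160 mm above the counter). The stretch within 200 mm to either side of it along the plank is clear at the start.
- jar: Closed amber glass spice jar, 52 mm across, 95 mm high, 0.22 kg, standing near one end of the plank, about 275 mm from its centre (the funnel is at the other end). Origin: centre of its underside. Not to be disturbed.
- funnel: Red plastic funnel standing mouth down near the other end of the plank, about 275 mm from its centre, 90 mm across the mouth, 98 mm high, 0.05 kg. Origin: centre of the mouth. Not to be disturbed.
- spatula: Spatula with red silicone blade and wooden handle, 250 mm long, lying flat on the counter in front of the plank, along its own x, less than 40 mm high. Origin: its middle, underneath. Not to be disturbed.
- katori1: Small open steel katori (bowl), 56 mm across the rim, 51 mm across near the foot, 40 mm high, 0.06 kg, nearly straight sides, wall 2 mm. Origin: centre of its underside, z up out of the bowl. Stands in the steamer under the lid at the start, or is absent.
- katori2: Small open steel katori (bowl), 56 mm across the rim, 51 mm across near the foot, 40 mm high, 0.06 kg, nearly straight sides, wall 2 mm. Origin: centre of its underside, z up out of the bowl. Stands in the steamer under the lid at the start, or is absent.
- katori3: Small open steel katori (bowl), 56 mm across the rim, 51 mm across near the foot, 40 mm high, 0.06 kg, nearly straight sides, wall 2 mm. Origin: centre of its underside, z up out of the bowl. Stands in the steamer under the lid at the start, or is absent.
- katori4: Small open steel katori (bowl), 56 mm across the rim, 51 mm across near the foot, 40 mm high, 0.06 kg, nearly straight sides, wall 2 mm. Origin: centre of its underside, z up out of the bowl. Stands in the steamer under the lid at the start, or is absent.
- katori5: Small open steel katori (bowl), 56 mm across the rim, 51 mm across near the foot, 40 mm high, 0.06 kg, nearly straight sides, wall 2 mm. Origin: centre of its underside, z up out of the bowl. Stands in the steamer under the lid at the start, or is absent.

How it is judged:
By the outcome, as a careful person would: the job done as asked, in the order asked, and still so for the second after the job is handed in, with the robot touching nothing.
Of katori1, katori2, katori3, katori4, katori5 only 3 to 5 are there at a start; the rules pass over those that are not, and their reading is None.
At some moment in a run one of lid may be knocked a few centimetres aside while the robot is not near it.
It also fails if it takes over 210 s, if anything falls off the work surface, if the arm or the gripper's body presses on something with over 40 N, if the wrist force passes 120 N, or if a joint passes its speed limit or range.

ROBOT

A 7-joint arm with a two-finger parallel gripper is mounted at the origin on the work surface. World frame = base frame: x ahead of the robot, y to its left, z up, the work surface at z = 0. Lengths are in m, angles in rad, forces in N, time in s.
With the tool pointing down it reaches from about 0.4 to 0.75 m from the base axis. Payload 19.5 kg.
Tool frame: the origin (TCP) lies between the finger pads; the fingertips stand 8 mm ahead of it and the grasp point (between the pads) lies 11 mm behind it; z points along the fingers, y is the line along which they close (so a half turn about z gives the same grasp; the last joint's range is limited). The gripper opens to 85 mm and grips with 20 to 120 N. Pads are 22 mm wide; open, the fingers measure 114 mm over their backs; the gripper's body (76 mm by 85 mm) begins 54 mm behind the grasp point. The pads swing forward as they close: fully open they stand 13 mm farther back than shut.
Start: joints at [-1.326, 0.707, -0.028, 1.485, 0.022, 0.951, -0.075], TCP at [0.163, 0.551, 0.239] pointing down, gripper open.
Joint ranges: [-2.71, 2.71], [-0.32, 2.16], [-1.57, 1.52], [0, 2.45], [-1.46, 4.6], [0, 2.02], [-2.83, 2.83]. Speed limits (rad/s): [1.89, 1.89, 2.57, 2.57, 3.01, 3.01, 3.01].

INTERFACE

Orientations are given as a rotation vector (axis times angle).
In Python, from workcell import get_obs, grab_frame, camera_info, close_job, recognise, outline_of, tip_of gives the robot as it stands.
- The arm moves only by the shell command python3 -m handwheel 'ROWS' [FORCE]. ROWS is JSON, a list of rows, each a list of 7 numbers: the shift along the tool's x, y, z normalised to -1 to 1, where 1 is 100 cm, then the turn, a rotation vector about the tool's x, y, z normalised to -1 to 1, where 1 is 180 degrees, then the opening, from 0 (shut) to 1 (fully open). In form: [[tx, ty, tz, ax, ay, az, fingers], ...]. A call has exactly 10 rows; each row is the pose to reach, as a shift and turn from the pose commanded when the call began, along the tool's axes at that moment, turning the shorter way round; what a row does not reach only later rows make up. A row lasts 1/12 s, in which the tool goes at most 41.7 mm and 7.16 degrees, less where a joint would pass 70% of its speed; a pose out of reach is approached as far as the arm can. A call with a number of a shift or a turn outside -1 to 1 is refused whole. A call with a gripper value outside its range is refused whole. The fingers move at their own pace and stop on an object; FORCE is the grip in N (left out, the last holds). Time passes only in rows, so rows that repeat a pose let the fingers close, or fill a call up. It gives the time, the measured TCP pose, the force, the opening and the grip force at its end, in the units of the state.
- get_obs(): the state, without advancing time (a new reading comes with each control period).
- grab_frame(name): name is "scene" or "top"; returns the picture (400x640x3 uint8, red, green, blue); there is no depth.
- camera_info(name): a dict with "fx", "fy", "cx", "cy" (pixels), "origin" and "rotation" of the camera in the world. Camera axes: x right, y down, z forward; pixel columns grow to the right and rows downward; lengths in m; the calibration is good to about 2 mm. A picture is of the moment at which its call begins. camera_info takes no time and is no camera call.
- close_job(): hands the job in; it is judged then, once.
Trained networks look in the newest picture that a camera, given by its name, has taken for a name from the list of things; names that differ only in an ending like _2 or _b are one class to them, and where a whole thing is asked for, a point or a joint stands for the part that bears it (a point fixed in the world has none). Each returns a list of dicts, best first, with "score" (0 to 1); they miss things now and then, are a little off and sometimes report something else, mostly with a low value. They report only what shows in the picture. A call takes as long as a camera call.
- recognise(camera, name): "position" ([x, y, z] in m, in the coordinates of the camera as it stood for that picture, good to about 4 mm: the middle of the surface that is visible of it).
- outline_of(camera, name): "mask" (400x640 bool, what is visible of it).
- tip_of(camera, name): "position" ([x, y, z] in m, in the coordinates of the camera as it stood for that picture, good to about 4 mm: a listed point, or the origin of a listed thing).
The state is a dict: "clock": time; "q": joint angles; "joint_velocities": joint speeds; "joint_efforts": joint torques, N m; "tcp_pos": TCP position; "tcp_rot": TCP orientation; "contact_force": force on the tool from outside, world axes, zero at the start; "moment": the same for the moment, N m; "finger_gap": finger opening in m; "gripper_force": force on a finger pad.
Only numpy, scipy, OpenCV 4.12 (cv2) and the standard library are available. Lean on these libraries where they do the work, as an engineer would, in place of code of your own. Each camera call takes 0.05 s, during which the arm holds its last target. There are 200 camera calls.

## Working session

There is one attempt and no reset: what is moved stays moved. The work goes in short steps, Python scripts to look and compute and a shell command to move; the robot and the scene stay as the last step left them, time stands still between calls to the robot, and variables do not carry over. Pictures are saved under pics/ and viewed, at most 14 in all, crops included, and the job is handed in when it is done.

```bash
mkdir -p pics; cat > h.py <<'E'
import numpy as np,cv2
from scipy.spatial.transform import Rotation as R
from workcell import *
def snap(c,fn=None):
    im=grab_frame(c)
    if fn: cv2.imwrite('pics/'+fn,im[:,:,::-1])
    return im
def w(c,p):
    i=camera_info(c); return np.array(i['rotation'])@np.array(p)+np.array(i['origin'])
def tips(c,n,f=tip_of):
    return [(round(d['score'],2),np.round(w(c,d['position']),4).tolist()) for d in f(c,n)[:6]]
def ray(c,u,v):
    i=camera_info(c); return np.array(i['origin']),np.array(i['rotation'])@np.array([(u-i['cx'])/i['fx'],(v-i['cy'])/i['fy'],1])
def atz(c,u,v,z):
    o,d=ray(c,u,v); return o+d*(z-o[2])/d[2]
def two(u1,u2):
    (o1,d1),(o2,d2)=ray('scene',*u1),ray('top',*u2)
    t=np.linalg.lstsq(np.c_[d1,-d2],o2-o1,rcond=None)[0]
    return (o1+d1*t[0]+o2+d2*t[1])/2,np.linalg.norm(o1+d1*t[0]-o2-d2*t[1])
def st():
    o=get_obs(); print(round(o['clock'],2),np.round(o['tcp_pos'],4),np.round(o['tcp_rot'],4),'F',np.round(o['contact_force'],1),'gap',round(o['finger_gap'],4),round(o['gripper_force'],1),'q',np.round(o['q'],2)); return o
E
python3 - <<'E'
from h import *
o=st(); print(R.from_rotvec(o['tcp_rot']).as_matrix().round(3))
for c in('scene','top'):
    i=camera_info(c); print(c,i['fx'],i['cx'],i['cy'],np.round(i['origin'],3),np.round(i['rotation'],3).tolist())
    snap(c,c+'0.png')
    for n in['steamer','lid','lid_knob','mat','shelf','shelf_top','jar','funnel','spatula']:
        print(c,n,tips(c,n))
E
```

```text
0.0 [0.1626 0.5513 0.2389] [-4.4890e-01 -3.1092e+00  1.6000e-03] F [-0.1 -1.   0.1] gap 0.0859 0.0 q [-1.33  0.71 -0.03  1.48  0.02  0.95 -0.08]
[[-0.959  0.283 -0.   ]
 [ 0.283  0.959 -0.001]
 [ 0.    -0.001 -1.   ]]
scene 410.4279578047319 317.735865592334 197.82924885838847 [ 0.908 -0.417  0.849] [-2.32, -0.969, 0.306]
scene steamer []
scene lid [(0.64, [1.682, 0.3561, 1.6228])]
scene lid_knob [(0.56, [1.6913, 0.3654, 1.6321])]
scene mat [(0.63, [1.0803, -0.2455, 1.0211])]
scene shelf [(0.62, [1.6971, 0.3712, 1.6379])]
scene shelf_top [(0.94, [0.8374, -0.4884, 0.7782])]
scene jar [(0.94, [0.5785, -0.7473, 0.5193])]
scene funnel [(0.92, [1.0832, -0.2426, 1.024])]
scene spatula [(0.72, [1.3331, 0.0073, 1.2739])]
top 375.38233759838124 318.45219617965677 198.5933174027566 [ 0.433 -0.025  1.02 ] [-2.207, 2.146, -0.092]
top steamer []
top lid [(0.66, [-0.0435, -0.5017, 0.5425])]
top lid_knob [(0.64, [-0.0541, -0.5123, 0.5319]), (0.47, [0.0712, -0.3869, 0.6573]), (0.45, [-0.526, -0.9841, 0.0601])]
top mat [(0.97, [1.2473, 0.7891, 1.8333])]
top shelf []
top shelf_top [(0.98, [0.0841, -0.374, 0.6701])]
top jar [(0.62, [0.7033, 0.2451, 1.2893])]
top funnel [(0.78, [-0.5292, -0.9873, 0.0568])]
top spatula [(0.82, [0.6116, 0.1534, 1.1976])]
```

Camera rotation is a rotation vector; fix.

```bash
sed -i "s/np.array(i\['rotation'\])/R.from_rotvec(i['rotation']).as_matrix()/" h.py
python3 - <<'E'
from h import *
for c in('scene','top'):
    snap(c,c+'1.png')
    for n in['steamer','lid','lid_knob','mat','shelf_top','jar','funnel','spatula']:
        print(c,n,tips(c,n))
E
```

```text
scene steamer [(0.29, [0.6774, -0.2649, 0.1566])]
scene lid [(0.82, [0.4236, -0.3042, 0.0879])]
scene lid_knob [(0.9, [0.4237, -0.2979, 0.1371])]
scene mat [(0.8, [0.4246, 0.2972, 0.0047]), (0.29, [0.4344, 0.0095, 0.0031])]
scene shelf_top [(0.82, [0.6694, 0.0111, 0.1575]), (0.63, [0.6775, -0.2629, 0.1603])]
scene jar [(0.62, [0.6602, 0.2962, 0.1586])]
scene funnel [(0.94, [0.6756, -0.2631, 0.16])]
scene spatula [(0.56, [0.4349, 0.0069, 0.0031])]
top steamer []
top lid [(0.72, [0.4189, -0.2981, 0.0857])]
top lid_knob [(0.86, [0.4244, -0.2977, 0.135]), (0.57, [0.6713, -0.2671, 0.1651])]
top mat [(0.87, [0.4258, 0.298, 0.0002]), (0.62, [0.6584, 0.2946, 0.1652])]
top shelf_top [(0.71, [0.6649, 0.0067, 0.1605]), (0.24, [0.4256, 0.2975, 0.0016])]
top jar [(0.86, [0.6551, 0.294, 0.1637])]
top funnel [(0.66, [0.6737, -0.2613, 0.1614])]
top spatula [(0.61, [0.4368, 0.016, 0.0002]), (0.53, [0.6639, 0.0082, 0.1592])]
```

View pics/scene0.png

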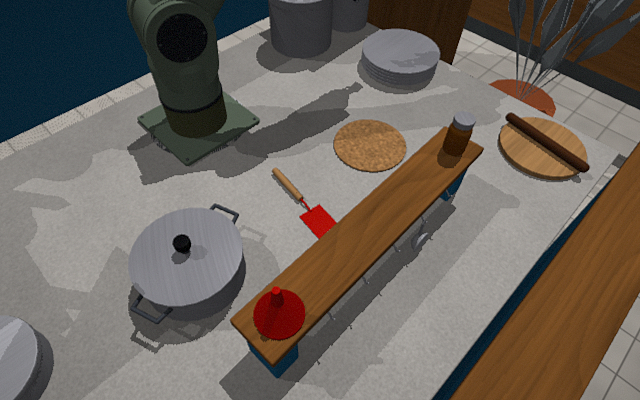

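View pics/top0.png

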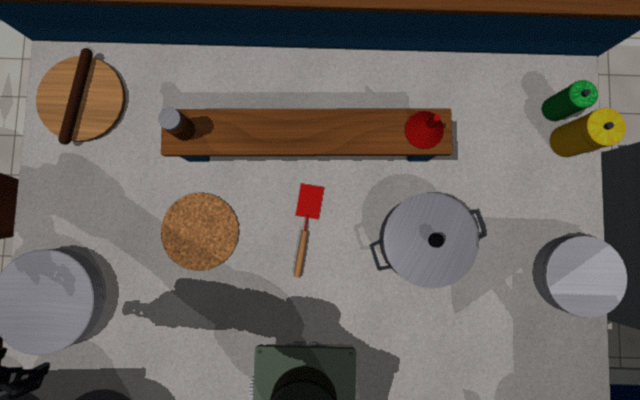

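The scene shows the steamer (knob scene ≈(182,243), top ≈(436,239)), the cork mat (top ≈(200,231)), the plank (top x 162–452, rows 109–155), with the jar at its left end and the funnel at its right end in the top view. The arm is off to the side, clear of everything.

```bash
python3 - <<'E'
from h import *
print('knob',two((182,243.5),(436.5,239.5)))
im=snap('top'); hsv=cv2.cvtColor(im,cv2.COLOR_RGB2HSV)
sub=hsv[95:170,205:400]; m=((sub[...,0]>4)&(sub[...,0]<20)&(sub[...,1]>110)).astype('u1')
P=[]
for c in range(0,195,10):
    r=np.where(m[:,c])[0]; 
    if len(r): P.append((c+205,r.min()+95,r.max()+96))
P=np.array(P);a=np.polyfit(P[:,0],P[:,1],1);b=np.polyfit(P[:,0],P[:,2],1)
for u in(205,318,400): print(atz('top',u,np.polyval(a,u)-.0,.16),atz('top',u,np.polyval(b,u),.16))
snap('scene')
for c in('top','scene'):
  for n in('mat','lid','shelf'):
    for d in outline_of(c,n)[:2]:
        cs=max(cv2.findContours(d['mask'].astype('u1'),0,1)[0],key=len); print(c,n,round(d['score'],2),cv2.fitEllipse(cs))
        if n=='mat': print(atz(c,*cv2.fitEllipse(cs)[0],.006))
        if n=='lid' : print(atz(c,*cv2.fitEllipse(cs)[0],.097))
E
python3 -m handwheel '[[-0.03,-0.01,-0.06,0,0,0.04,1],[-0.06,-0.02,-0.06,0,0,0.08,1],[-0.09,-0.035,-0.06,0,0,0.12,1],[-0.12,-0.05,-0.06,0,0,0.16,1],[-0.15,-0.06,-0.06,0,0,0.2,1],[-0.18,-0.07,-0.06,0,0,0.24,1],[-0.21,-0.085,-0.06,0,0,0.28,1],[-0.24,-0.1,-0.06,0,0,0.32,1],[-0.27,-0.11,-0.06,0,0,0.36,1],[-0.3,-0.12,-0.06,0,0,0.395,1]]'
```

```text
knob (array([ 0.42193477, -0.30015541,  0.13622344]), np.float64(0.0022808891237839054))
[0.7110548  0.24957398 0.16      ] [0.59871607 0.24351371 0.16      ]
[ 0.71844596 -0.01548622  0.16      ] [ 0.60781054 -0.01858929  0.16      ]
[ 0.72380896 -0.20781253  0.16      ] [ 0.61441145 -0.20882763  0.16      ]
top mat 0.75 ((199.2776641845703, 231.3826904296875), (76.22948455810547, 78.34739685058594), 36.89495086669922)
[0.42338402 0.29591863 0.006     ]
top lid 0.83 ((430.7470397949219, 240.1151580810547), (94.10894775390625, 96.78012084960938), 145.5506134033203)
[ 0.41885874 -0.29937198  0.097     ]
top shelf 0.78 ((316.6108093261719, 132.7367706298828), (53.12611770629883, 369.12872314453125), 89.71011352539062)
scene mat 0.68 ((369.30889892578125, 145.3776092529297), (51.696231842041016, 71.0659408569336), 100.06140899658203)
[0.43127285 0.28960316 0.006     ]
scene lid 0.86 ((184.873046875, 256.57525634765625), (93.95580291748047, 118.54881286621094), 64.87650299072266)
[ 0.4267564  -0.30629189  0.097     ]
scene shelf 0.79 ((341.1869201660156, 260.79473876953125), (72.04833984375, 366.4586181640625), 45.83530044555664)
clock: 3.13
tcp_pos: [0.4175, 0.3504, 0.2996]
tcp_rot: [-2.18, -2.262, -0.001]
contact_force: [0.2, 1.5, 0.6]
finger_gap: 0.0854
gripper_force: 0.0
```

```bash
python3 -m handwheel '[[-0.03,-0.001,0,0,0,0.0117,1],[-0.07,-0.002,0,0,0,0.0117,1],[-0.11,-0.003,0,0,0,0.0117,1],[-0.15,-0.004,0,0,0,0.0117,1],[-0.19,-0.005,0,0,0,0.0117,1],[-0.23,-0.006,0,0,0,0.0117,1],[-0.27,-0.007,0,0,0,0.0117,1],[-0.31,-0.009,0,0,0,0.0117,1],[-0.34,-0.0095,0,0,0,0.0117,1],[-0.35,-0.01,0,0,0,0.0117,1]]'
python3 -m handwheel '[[-0.03,0,0,0,0,0,1],[-0.07,0,0,0,0,0,1],[-0.11,0,0,0,0,0,1],[-0.15,0,0,0,0,0,1],[-0.19,0,0,0,0,0,1],[-0.23,0,0,0,0,0,1],[-0.26,0,0,0,0,0,1],[-0.28,0,0,0,0,0,1],[-0.295,0,0,0,0,0,1],[-0.299,0,0,0,0,0,1]]'
python3 - <<'E'
from h import *
st()
E
```

```text
clock: 3.97
tcp_pos: [0.4213, -0.0027, 0.2997]
tcp_rot: [2.219, 2.222, -0.0]
contact_force: [-0.1, -0.1, 1.1]
finger_gap: 0.0853
gripper_force: 0.0
clock: 4.8
tcp_pos: [0.423, -0.2996, 0.2991]
tcp_rot: [2.217, 2.226, -0.001]
contact_force: [0.2, -0.3, 0.7]
finger_gap: 0.0856
gripper_force: 0.0
4.8 [ 0.423  -0.2996  0.2991] [ 2.2168e+00  2.2257e+00 -1.2000e-03] F [ 0.2 -0.3  0.7] gap 0.0856 0.0 q [ 0.39  0.57  0.29  1.59 -0.18  1.01  0.74]
```

```bash
python3 - <<'E'
from h import *
snap('scene');print(tips('scene','lid_knob'),tips('scene','lid'))
E
python3 -m handwheel '[[0,0,0.02,0,0,0,1],[0,0,0.045,0,0,0,1],[0,0,0.07,0,0,0,1],[0,0,0.095,0,0,0,1],[0,0,0.12,0,0,0,1],[0,0,0.14,0,0,0,1],[0,0,0.155,0,0,0,1],[0,0,0.165,0,0,0,1],[0,0,0.172,0,0,0,1],[0,0,0.174,0,0,0,1]]'
```

```text
[(0.59, [0.4282, -0.2988, 0.1388])] [(0.74, [0.4245, -0.3009, 0.0865])]
clock: 5.78
tcp_pos: [0.4236, -0.2965, 0.1247]
tcp_rot: [-2.212, -2.229, -0.0]
contact_force: [0.9, 0.3, 0.4]
finger_gap: 0.0856
gripper_force: 0.0
```

```bash
python3 -m handwheel '[[0,0,0,0,0,0,0.6],[0,0,0,0,0,0,0.3],[0,0,0,0,0,0,0.1],[0,0,0,0,0,0,0.1],[0,0,0,0,0,0,0.1],[0,0,0,0,0,0,0.1],[0,0,0,0,0,0,0.1],[0,0,0,0,0,0,0.1],[0,0,0,0,0,0,0.1],[0,0,0,0,0,0,0.1]]' 60
python3 -m handwheel '[[0,0,-0.005,0,0,0,0.1],[0,0,-0.015,0,0,0,0.1],[0,0,-0.025,0,0,0,0.1],[0,0,-0.035,0,0,0,0.1],[0,0,-0.05,0,0,0,0.1],[0,0,-0.065,0,0,0,0.1],[0,0,-0.08,0,0,0,0.1],[0,0,-0.09,0,0,0,0.1],[0,0,-0.098,0,0,0,0.1],[0,0,-0.1,0,0,0,0.1]]'
```

```text
clock: 6.62
tcp_pos: [0.4227, -0.2977, 0.1261]
tcp_rot: [-2.215, -2.228, 0.001]
contact_force: [-7.6, 2.4, 15.1]
finger_gap: 0.0321
gripper_force: 58.3
clock: 7.45
tcp_pos: [0.4237, -0.2977, 0.2265]
tcp_rot: [2.213, 2.227, 0.0]
contact_force: [0.2, 0.7, -2.9]
finger_gap: 0.0323
gripper_force: 59.8
```

```bash
python3 -m handwheel '[[0.01,0,0,0,0,0,0.1],[0.03,0,0,0,0,0,0.1],[0.06,0,0,0,0,0,0.1],[0.095,0,0,0,0,0,0.1],[0.13,0,0,0,0,0,0.1],[0.165,0,0,0,0,0,0.1],[0.2,0,0,0,0,0,0.1],[0.235,0,0,0,0,0,0.1],[0.27,0,0,0,0,0,0.1],[0.305,0,0,0,0,0,0.1]]'
python3 -m handwheel '[[0.035,0,0.005,0,0,0,0.1],[0.07,0,0.01,0,0,0,0.1],[0.105,0,0.02,0,0,0,0.1],[0.14,0,0.03,0,0,0,0.1],[0.175,0,0.04,0,0,0,0.1],[0.21,0,0.05,0,0,0,0.1],[0.24,0,0.06,0,0,0,0.1],[0.265,0,0.07,0,0,0,0.1],[0.283,0,0.08,0,0,0,0.1],[0.291,0,0.09,0,0,0,0.1]]'
python3 -m handwheel '[[0,0,0.01,0,0,0,0.1],[0,0,0.02,0,0,0,0.1],[0,0,0.03,0,0,0,0.1],[0,0,0.04,0,0,0,0.1],[0,0,0.05,0,0,0,0.1],[0,0,0.06,0,0,0,0.1],[0,0,0.068,0,0,0,0.1],[0,0,0.074,0,0,0,0.1],[0,0,0.078,0,0,0,0.1],[0,0,0.08,0,0,0,0.1]]'
python3 - <<'E'
from h import *
st(); snap('scene'); print(tips('scene','lid_knob'),tips('scene','katori1'))
E
```

```text
clock: 8.28
tcp_pos: [0.4206, 0.0096, 0.2249]
tcp_rot: [-2.214, -2.228, 0.001]
contact_force: [0.8, 0.5, -2.1]
finger_gap: 0.0326
gripper_force: 59.9
clock: 9.12
tcp_pos: [0.4182, 0.3011, 0.1339]
tcp_rot: [-2.211, -2.231, 0.001]
contact_force: [0.2, 0.3, -2.9]
finger_gap: 0.0321
gripper_force: 59.9
clock: 9.95
tcp_pos: [0.4196, 0.2983, 0.0548]
tcp_rot: [-2.215, -2.228, 0.001]
contact_force: [-0.6, 0.6, -2.8]
finger_gap: 0.0322
gripper_force: 59.9
9.95 [0.4196 0.2983 0.0548] [-2.2145e+00 -2.2283e+00  7.0000e-04] F [-0.6  0.6 -2.8] gap 0.0322 59.9 q [-0.8   0.94  0.23  1.88 -0.51  0.39 -0.18]
[(0.75, [0.4248, 0.297, 0.0641]), (0.6, [0.6592, 0.2974, 0.159])] [(0.79, [0.4833, -0.2743, 0.0329]), (0.76, [0.427, -0.2388, 0.0361]), (0.71, [0.4648, -0.3539, 0.0359])]
```

Lower to contact (adjust +4 mm x), release, retreat.

```bash
python3 -m handwheel '[[0,0.004,0,0,0,0,0.1],[0,0.004,0.002,0,0,0,0.1],[0,0.004,0.004,0,0,0,0.1],[0,0.004,0.006,0,0,0,0.1],[0,0.004,0.0075,0,0,0,0.1],[0,0.004,0.0085,0,0,0,0.1],[0,0.004,0.0085,0,0,0,0.1],[0,0.004,0.0085,0,0,0,0.1],[0,0.004,0.0085,0,0,0,0.1],[0,0.004,0.0085,0,0,0,0.1]]'
python3 -m handwheel '[[0,0,0,0,0,0,0.5],[0,0,0,0,0,0,1],[0,0,0,0,0,0,1],[0,0,0,0,0,0,1],[0,0,0,0,0,0,1],[0,0,0,0,0,0,1],[0,0,0,0,0,0,1],[0,0,-0.02,0,0,0,1],[0,0,-0.05,0,0,0,1],[0,0,-0.09,0,0,0,1]]'
python3 -m handwheel '[[-0.02,0,-0.03,0,0,0,1],[-0.06,0,-0.07,0,0,0,1],[-0.1,0,-0.1,0,0,0,1],[-0.14,0,-0.13,0,0,0,1],[-0.18,0,-0.14,0,0,0,1],[-0.22,0,-0.14,0,0,0,1],[-0.26,0,-0.14,0,0,0,1],[-0.29,0,-0.14,0,0,0,1],[-0.3,0,-0.14,0,0,0,1],[-0.3,0,-0.14,0,0,0,1]]'
python3 - <<'E'
from h import *
st(); snap('scene','s2.png'); print(tips('scene','lid'),tips('scene','lid_knob'));a=tips('scene','katori1')
snap('top','t2.png'); print(tips('top','lid'));print(a);print(tips('top','katori1'))
E
```

```text
clock: 10.93
tcp_pos: [0.4237, 0.2984, 0.0471]
tcp_rot: [2.215, 2.228, 0.001]
contact_force: [0.3, -0.5, 9.0]
finger_gap: 0.0322
gripper_force: 61.2
clock: 11.77
tcp_pos: [0.4229, 0.2978, 0.1365]
tcp_rot: [-2.215, -2.228, 0.005]
contact_force: [0.4, 0.5, -0.1]
finger_gap: 0.0852
gripper_force: 0.0
clock: 12.6
tcp_pos: [0.4253, -0.0062, 0.2774]
tcp_rot: [2.22, 2.22, -0.0]
contact_force: [1.0, 0.7, 0.2]
finger_gap: 0.0858
gripper_force: 0.0
12.6 [ 0.4253 -0.0062  0.2774] [ 2.2202e+00  2.2203e+00 -3.0000e-04] F [1.  0.7 0.2] gap 0.0858 0.0 q [-0.33  0.47  0.43  1.93 -0.26  0.79  0.24]
[(0.76, [0.4265, 0.2955, 0.0059])] [(0.74, [0.4317, 0.2957, 0.0616])]
[(0.57, [0.4251, 0.2993, 0.009])]
[(0.97, [0.4646, -0.3533, 0.0365]), (0.86, [0.4248, -0.2336, 0.036]), (0.56, [0.4841, -0.2749, 0.0341])]
[(0.94, [0.4614, -0.3514, 0.0299]), (0.91, [0.4757, -0.2776, 0.0364]), (0.86, [0.4153, -0.2368, 0.0379])]
```

```bash
python3 - <<'E'
import cv2
a=cv2.imread('pics/s2.png')[190:340,110:270];b=cv2.imread('pics/t2.png')[180:300,370:500]
a=cv2.resize(a,None,fx=2.5,fy=2.5,interpolation=2);b=cv2.resize(b,(433,400),interpolation=2)
import numpy as np
b=b[:375]
cv2.imwrite('pics/c2.png',np.hstack([a[:,:400],b[:,:400]]))
E
```

```text
(no output)
```

View pics/c2.png

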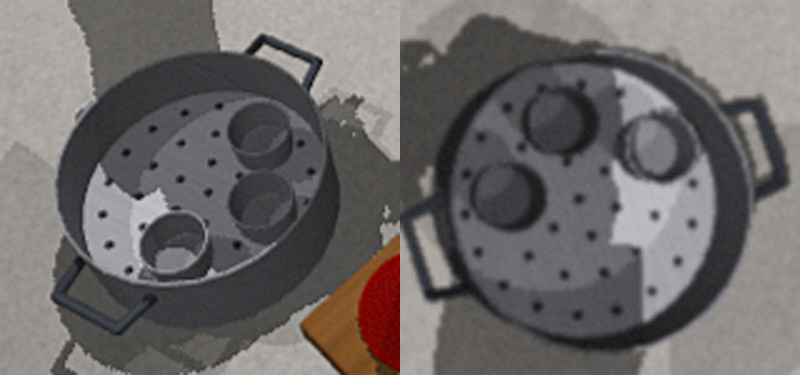

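The lid is off and the pot holds three katoris: crop-left rims at about (262,124), (262,192), (177,233), crop-right at about (508,193), (561,120), (657,146).

```bash
python3 - <<'E'
from h import *
for a,b in(((262,124),(508,193)),((262,192),(561,120)),((177,233),(657,146))):
    s=(110+a[0]/2.5,190+a[1]/2.5);t=(370+(b[0]-400)/3.333,180+b[1]/3.333)
    print(two(s,t),atz('scene',*s,.075)[:2],atz('top',*t,.075)[:2])
# pot rim centre from both views
c1=(110+192/2.5,190+157/2.5)
for i in range(2):
    for c in('scene','top'):
        snap(c)
        print(c,[x for x in tips(c,'katori1')])
for c in('scene','top'):
    d=outline_of(c,'steamer')
    if d:
        print(tips(c,'steamer'),tips(c,'steam_plate'))
E
```

```text
(array([ 0.4227441 , -0.23371113,  0.07642681]), np.float64(0.0023608343204431274)) [ 0.42268043 -0.2324933 ] [ 0.4220277  -0.23500524]
(array([ 0.47811594, -0.27328793,  0.0779573 ]), np.float64(0.0010437024845309166)) [ 0.47682723 -0.27234031] [ 0.47795232 -0.27450624]
(array([ 0.46069501, -0.34482226,  0.07910757]), np.float64(0.0015292968591321034)) [ 0.45885266 -0.34384866] [ 0.46038676 -0.34689101]
scene [(0.94, [0.4814, -0.2777, 0.0338]), (0.77, [0.4612, -0.3501, 0.0364]), (0.66, [0.4228, -0.2359, 0.0369])]
top [(0.91, [0.4166, -0.2354, 0.0297]), (0.84, [0.4609, -0.3498, 0.0318]), (0.65, [0.4781, -0.2798, 0.0361])]
scene [(0.95, [0.4226, -0.2376, 0.0361]), (0.72, [0.4622, -0.3555, 0.0333]), (0.65, [0.4836, -0.2755, 0.0341])]
top [(0.94, [0.4614, -0.35, 0.0333]), (0.7, [0.4168, -0.2334, 0.0387])]
[(0.93, [0.4205, -0.2998, -0.0006])] [(0.55, [0.421, -0.3001, 0.0334]), (0.5, [0.4257, -0.235, 0.0342])]
[(0.86, [0.4187, -0.2973, -0.0013])] [(0.59, [0.4157, -0.2985, 0.0335])]
```

```bash
python3 -m handwheel '[[-0.03,-0.005,0,0,0,0,0.35],[-0.065,-0.01,0,0,0,0,0.35],[-0.1,-0.015,0,0,0,0,0.35],[-0.135,-0.02,0,0,0,0,0.35],[-0.17,-0.025,0,0,0,0,0.35],[-0.2,-0.03,0,0,0,0,0.35],[-0.22,-0.03,0.03,0,0,0,0.35],[-0.229,-0.03,0.06,0,0,0,0.35],[-0.229,-0.03,0.09,0,0,0,0.35],[-0.229,-0.03,0.1,0,0,0,0.35]]' 30
python3 -m handwheel '[[0,0,0,0,0,0,0.35],[0,0,0,0,0,0,0.35],[0,0,0,0,0,0,0.35],[0,0,0,0,0,0,0.35],[0,0,0,0,0,0,0.35],[0,0,0,0,0,0,0.35],[0,0,0.01,0,0,0,0.35],[0,0,0.02,0,0,0,0.35],[0,0,0.03,0,0,0,0.35],[0,0,0.04,0,0,0,0.35]]'
python3 - <<'E'
from h import *
st(); snap('scene','s3.png');print(tips('scene','katori1'))
a=cv2.imread('pics/s3.png')[150:340,90:290];cv2.imwrite('pics/c3.png',cv2.resize(a,None,fx=3,fy=3))
E
```

```text
clock: 14.48
tcp_pos: [0.3958, -0.2309, 0.1737]
tcp_rot: [-2.214, -2.225, 0.002]
contact_force: [1.4, 0.3, 0.8]
finger_gap: 0.0299
gripper_force: 0.0
clock: 15.32
tcp_pos: [0.3972, -0.2308, 0.1367]
tcp_rot: [2.214, 2.228, 0.0]
contact_force: [0.6, -0.9, -0.9]
finger_gap: 0.0299
gripper_force: 0.0
15.32 [ 0.3972 -0.2308  0.1367] [2.2138e+00 2.2281e+00 2.0000e-04] F [ 0.6 -0.9 -0.9] gap 0.0299 0.0 q [ 0.33  0.74  0.23  2.02 -0.38  0.42  0.85]
[(0.97, [0.4609, -0.3542, 0.0363]), (0.79, [0.4844, -0.2746, 0.032]), (0.64, [0.4236, -0.2356, 0.0366])]
```

View pics/c3.png

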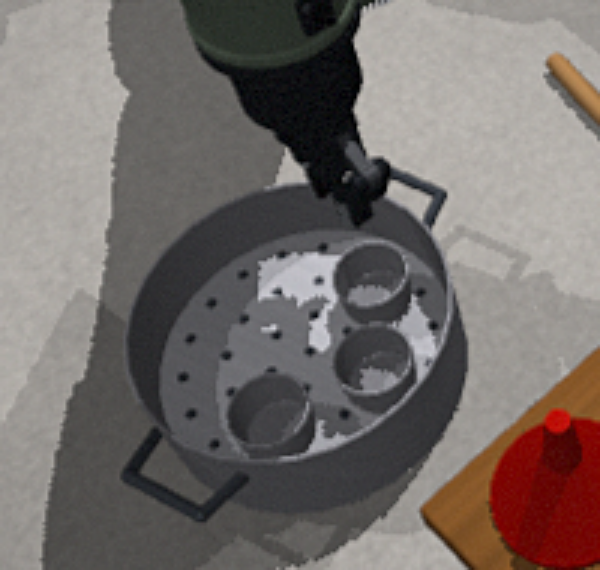

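Fingers (crop ≈(355,190)) hover just above bowl A (≈(372,270)), lined up with its near wall. Descending and pinching.

```bash
python3 -m handwheel '[[-0.004,-0.001,0.01,0,0,0,0.35],[-0.004,-0.001,0.02,0,0,0,0.35],[-0.004,-0.001,0.03,0,0,0,0.35],[-0.004,-0.001,0.04,0,0,0,0.35],[-0.004,-0.001,0.05,0,0,0,0.35],[-0.004,-0.001,0.06,0,0,0,0.35],[-0.004,-0.001,0.068,0,0,0,0.35],[-0.004,-0.001,0.075,0,0,0,0.35],[-0.004,-0.001,0.08,0,0,0,0.35],[-0.004,-0.001,0.081,0,0,0,0.35]]' 30
python3 -m handwheel '[[0,0,0,0,0,0,0.25],[0,0,0,0,0,0,0.15],[0,0,0,0,0,0,0.05],[0,0,0,0,0,0,0],[0,0,0,0,0,0,0],[0,0,0,0,0,0,0],[0,0,0,0,0,0,0],[0,0,0,0,0,0,0],[0,0,0,0,0,0,0],[0,0,0,0,0,0,0]]' 30
```

```text
clock: 16.25
tcp_pos: [0.3959, -0.2348, 0.0554]
tcp_rot: [-2.214, -2.228, 0.0]
contact_force: [0.2, -0.9, 0.1]
finger_gap: 0.0299
gripper_force: 0.0
clock: 17.08
tcp_pos: [0.3966, -0.2353, 0.0567]
tcp_rot: [2.213, 2.226, 0.0]
contact_force: [0.0, -1.3, 12.6]
finger_gap: 0.0045
gripper_force: 28.4
```

```bash
python3 -m handwheel '[[0,0,-0.01,0,0,0,0],[0,0,-0.02,0,0,0,0],[0,0,-0.04,0,0,0,0],[0,0,-0.06,0,0,0,0],[0,0,-0.085,0,0,0,0],[0,0,-0.11,0,0,0,0],[0,0,-0.135,0,0,0,0],[0,0,-0.16,0,0,0,0],[0,0,-0.18,0,0,0,0],[0,0,-0.19,0,0,0,0]]'
python3 - <<'E'
from h import *
st(); snap('scene','s4.png');
a=cv2.imread('pics/s4.png')[90:320,90:310];cv2.imwrite('pics/c4.png',cv2.resize(a,None,fx=2.5,fy=2.5))
print(tips('scene','katori1'),tips('scene','lid'))
E
```

```text
clock: 17.92
tcp_pos: [0.3963, -0.2349, 0.2484]
tcp_rot: [2.213, 2.227, 0.001]
contact_force: [0.7, -0.6, 0.2]
finger_gap: 0.0035
gripper_force: 32.0
17.92 [ 0.3963 -0.2349  0.2484] [2.2126e+00 2.2267e+00 1.3000e-03] F [ 0.7 -0.6  0.2] gap 0.0035 32.0 q [ 0.25  0.56  0.37  1.88 -0.28  0.76  0.78]
[(0.91, [0.4201, -0.2344, 0.2262]), (0.8, [0.4838, -0.2769, 0.0347]), (0.78, [0.4605, -0.3548, 0.0357])] [(0.79, [0.4731, 0.2948, 0.0067]), (0.27, [0.4233, -0.2325, 0.2247])]
```

View pics/c4.png

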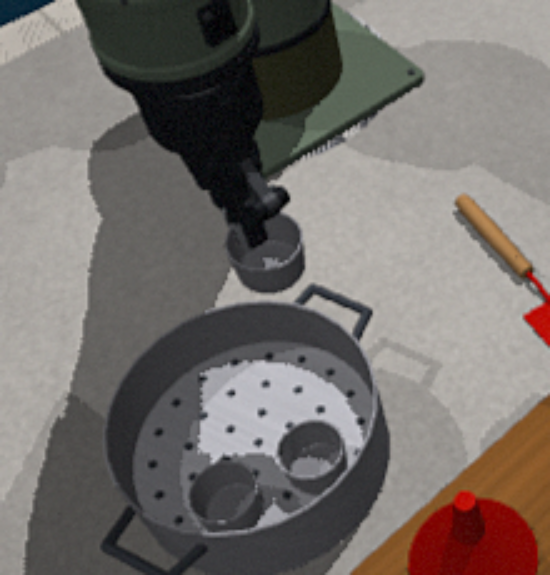

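The bowl is held upright at crop ≈(266,250), with two left in the pot. The lid was knocked about 48 mm in +x but lies flat and I will re-measure it later. Carrying the bowl to the plank.

```bash
python3 -m handwheel '[[0.015,0.01,-0.01,0,0,0,0],[0.05,0.035,-0.02,0,0,0,0],[0.085,0.06,-0.03,0,0,0,0],[0.12,0.085,-0.04,0,0,0,0],[0.155,0.11,-0.04,0,0,0,0],[0.19,0.135,-0.04,0,0,0,0],[0.225,0.16,-0.04,0,0,0,0],[0.26,0.185,-0.04,0,0,0,0],[0.29,0.21,-0.04,0,0,0,0],[0.31,0.225,-0.04,0,0,0,0]]'
python3 -m handwheel '[[0.01,0.008,0,0,0,0,0],[0.015,0.012,0,0,0,0,0],[0.015,0.012,0.01,0,0,0,0],[0.015,0.012,0.02,0,0,0,0],[0.015,0.012,0.03,0,0,0,0],[0.015,0.012,0.04,0,0,0,0],[0.015,0.012,0.05,0,0,0,0],[0.015,0.012,0.06,0,0,0,0],[0.015,0.012,0.06,0,0,0,0],[0.015,0.012,0.06,0,0,0,0]]'
python3 - <<'E'
from h import *
st(); snap('scene','s5.png');print(tips('scene','katori1'))
snap('top');print(tips('top','katori1'))
E
```

```text
clock: 18.9
tcp_pos: [0.6198, 0.0797, 0.2843]
tcp_rot: [-2.212, -2.229, 0.001]
contact_force: [0.0, -0.3, -0.6]
finger_gap: 0.0038
gripper_force: 32.0
clock: 19.73
tcp_pos: [0.6308, 0.0915, 0.2255]
tcp_rot: [-2.214, -2.228, 0.001]
contact_force: [-0.8, -1.1, -0.4]
finger_gap: 0.0031
gripper_force: 32.0
19.73 [0.6308 0.0915 0.2255] [-2.2145e+00 -2.2279e+00  1.1000e-03] F [-0.8 -1.1 -0.4] gap 0.0031 32.0 q [-0.37  0.86  0.42  1.26 -0.35  1.1   0.08]
[(0.87, [0.4589, -0.3537, 0.0346]), (0.7, [0.4858, -0.2771, 0.0326]), (0.64, [0.6538, 0.0879, 0.2037])]
[(0.75, [0.4635, -0.3463, 0.0329]), (0.57, [0.4781, -0.2765, 0.0359]), (0.44, [0.6505, 0.0927, 0.2011])]
```

```bash
python3 -m handwheel '[[0,0.003,0.006,0,0,0,0],[0,0.005,0.012,0,0,0,0],[0,0.005,0.018,0,0,0,0],[0,0.005,0.024,0,0,0,0],[0,0.005,0.03,0,0,0,0],[0,0.005,0.034,0,0,0,0],[0,0.005,0.038,0,0,0,0],[0,0.005,0.041,0,0,0,0],[0,0.005,0.042,0,0,0,0],[0,0.005,0.042,0,0,0,0]]'
```

```text
clock: 20.77
tcp_pos: [0.6357, 0.0916, 0.1844]
tcp_rot: [-2.215, -2.228, 0.0]
contact_force: [-8.2, 0.6, 13.1]
finger_gap: 0.0034
gripper_force: 37.3
```

```bash
python3 -m handwheel '[[0,0,-0.001,0,0,0,0],[0,0,-0.001,0,0,0,0.08],[0,0,-0.001,0,0,0,0.16],[0,0,-0.001,0,0,0,0.24],[0,0,-0.001,0,0,0,0.3],[0,0,-0.001,0,0,0,0.3],[0,0,-0.001,0,0,0,0.3],[0,0,-0.01,0,0,0,0.3],[0,0,-0.03,0,0,0,0.3],[0,0,-0.06,0,0,0,0.3]]'
python3 -m handwheel '[[0,0,-0.03,0,0,0,0.35],[0,0,-0.055,0,0,0,0.35],[-0.02,-0.02,-0.055,0,0,0,0.35],[-0.05,-0.04,-0.055,0,0,0,0.35],[-0.08,-0.06,-0.055,0,0,0,0.35],[-0.115,-0.08,-0.055,0,0,0,0.35],[-0.15,-0.1,-0.055,0,0,0,0.35],[-0.185,-0.12,-0.055,0,0,0,0.35],[-0.22,-0.14,-0.055,0,0,0,0.35],[-0.25,-0.16,-0.055,0,0,0,0.35]]'
python3 - <<'E'
from h import *
st(); snap('scene','s6.png');print(tips('scene','katori1'),tips('scene','lid'))
snap('top');print(tips('top','katori1'))
E
```

```text
clock: 21.6
tcp_pos: [0.6352, 0.0918, 0.2434]
tcp_rot: [-2.213, -2.227, 0.004]
contact_force: [-0.5, 0.4, 0.4]
finger_gap: 0.0255
gripper_force: 0.0
clock: 22.43
tcp_pos: [0.4762, -0.1613, 0.2997]
tcp_rot: [2.215, 2.227, 0.0]
contact_force: [1.0, -0.6, 0.5]
finger_gap: 0.0298
gripper_force: 0.0
22.43 [ 0.4762 -0.1613  0.2997] [2.2147e+00 2.2267e+00 2.0000e-04] F [ 1.  -0.6  0.5] gap 0.0298 0.0 q [ 0.03  0.56  0.42  1.65 -0.26  0.99  0.54]
[(0.74, [0.4844, -0.2768, 0.0335]), (0.7, [0.6605, 0.0934, 0.161]), (0.57, [0.4607, -0.353, 0.0328])] [(0.69, [0.4735, 0.2959, 0.0077])]
[(0.84, [0.655, 0.092, 0.1603])]
```

```bash
python3 -m handwheel '[[-0.03,-0.005,0,0,0,0,0.35],[-0.06,-0.01,0,0,0,0,0.35],[-0.09,-0.015,0,0,0,0,0.35],[-0.105,-0.02,0.01,0,0,0,0.35],[-0.112,-0.022,0.03,0,0,0,0.35],[-0.114,-0.022,0.06,0,0,0,0.35],[-0.114,-0.022,0.09,0,0,0,0.35],[-0.114,-0.022,0.12,0,0,0,0.35],[-0.114,-0.022,0.14,0,0,0,0.35],[-0.114,-0.022,0.15,0,0,0,0.35]]' 30
python3 -m handwheel '[[0,0,0,0,0,0,0.35],[0,0,0,0,0,0,0.35],[0,0,0,0,0,0,0.35],[0,0,0.005,0,0,0,0.35],[0,0,0.01,0,0,0,0.35],[0,0,0.01,0,0,0,0.35],[0,0,0.01,0,0,0,0.35],[0,0,0.01,0,0,0,0.35],[0,0,0.01,0,0,0,0.35],[0,0,0.01,0,0,0,0.35]]'
python3 - <<'E'
from h import *
st()
E
```

```text
clock: 23.52
tcp_pos: [0.4564, -0.272, 0.1465]
tcp_rot: [-2.211, -2.228, 0.001]
contact_force: [-0.5, -0.1, 0.3]
finger_gap: 0.03
gripper_force: 0.0
clock: 24.35
tcp_pos: [0.4563, -0.2734, 0.139]
tcp_rot: [2.214, 2.228, -0.0]
contact_force: [1.0, -0.3, 0.2]
finger_gap: 0.0301
gripper_force: 0.0
24.35 [ 0.4563 -0.2734  0.139 ] [ 2.2143e+00  2.2282e+00 -1.0000e-04] F [ 1.  -0.3  0.2] gap 0.0301 0.0 q [ 0.33  0.81  0.29  1.77 -0.37  0.62  0.84]
```

```bash
python3 -m handwheel '[[-0.002,-0.002,0.01,0,0,0,0.35],[-0.002,-0.002,0.02,0,0,0,0.35],[-0.002,-0.002,0.03,0,0,0,0.35],[-0.002,-0.002,0.04,0,0,0,0.35],[-0.002,-0.002,0.05,0,0,0,0.35],[-0.002,-0.002,0.06,0,0,0,0.35],[-0.002,-0.002,0.068,0,0,0,0.35],[-0.002,-0.002,0.075,0,0,0,0.35],[-0.002,-0.002,0.08,0,0,0,0.35],[-0.002,-0.002,0.081,0,0,0,0.35]]' 30
python3 -m handwheel '[[0,0,0,0,0,0,0.25],[0,0,0,0,0,0,0.15],[0,0,0,0,0,0,0.05],[0,0,0,0,0,0,0],[0,0,0,0,0,0,0],[0,0,0,0,0,0,0],[0,0,0,0,0,0,0],[0,0,0,0,0,0,0],[0,0,0,0,0,0,0],[0,0,0,0,0,0,0]]' 30
python3 -m handwheel '[[0,0,-0.01,0,0,0,0],[0,0,-0.02,0,0,0,0],[0,0,-0.04,0,0,0,0],[0,0,-0.06,0,0,0,0],[0,0,-0.085,0,0,0,0],[0,0,-0.11,0,0,0,0],[0,0,-0.135,0,0,0,0],[0,0,-0.16,0,0,0,0],[0,0,-0.19,0,0,0,0],[0,0,-0.22,0,0,0,0]]'
python3 - <<'E'
from h import *
st(); snap('scene');print(tips('scene','katori1'))
E
```

```text
clock: 25.18
tcp_pos: [0.454, -0.2753, 0.057]
tcp_rot: [-2.214, -2.228, 0.0]
contact_force: [-0.1, 0.5, 0.2]
finger_gap: 0.0299
gripper_force: 0.0
clock: 26.02
tcp_pos: [0.455, -0.2761, 0.0588]
tcp_rot: [2.213, 2.226, 0.001]
contact_force: [0.1, -0.5, 10.8]
finger_gap: 0.0044
gripper_force: 28.4
clock: 26.85
tcp_pos: [0.4536, -0.2751, 0.2802]
tcp_rot: [-2.215, -2.228, 0.0]
contact_force: [0.8, 0.4, -0.4]
finger_gap: 0.0037
gripper_force: 30.5
26.85 [ 0.4536 -0.2751  0.2802] [-2.2148e+00 -2.2281e+00  4.0000e-04] F [ 0.8  0.4 -0.4] gap 0.0037 30.5 q [ 0.27  0.62  0.4   1.59 -0.28  0.99  0.76]
[(0.75, [0.4633, -0.3521, 0.0344]), (0.7, [0.4802, -0.2734, 0.2561]), (0.6, [0.6589, 0.0909, 0.1585])]
```

```bash
python3 -m handwheel '[[0.015,0.01,0,0,0,0,0],[0.045,0.03,0,0,0,0,0],[0.08,0.05,0,0,0,0,0],[0.115,0.075,0,0,0,0,0],[0.15,0.1,0,0,0,0,0],[0.185,0.12,0,0,0,0,0],[0.22,0.14,0,0,0,0,0],[0.25,0.16,0,0,0,0,0],[0.27,0.175,0,0,0,0,0],[0.281,0.183,0,0,0,0,0]]'
python3 -m handwheel '[[0,0,0,0,0,0,0],[0,0,0,0,0,0,0],[0,0,0.01,0,0,0,0],[0,0,0.02,0,0,0,0],[0,0,0.03,0,0,0,0],[0,0,0.04,0,0,0,0],[0,0,0.05,0,0,0,0],[0,0,0.06,0,0,0,0],[0,0,0.06,0,0,0,0],[0,0,0.06,0,0,0,0]]'
python3 - <<'E'
from h import *
st(); snap('scene');print(tips('scene','katori1'))
snap('top');print(tips('top','katori1'))
E
```

```text
clock: 27.78
tcp_pos: [0.6362, 0.0104, 0.2778]
tcp_rot: [-2.21, -2.231, -0.0]
contact_force: [-0.9, -0.0, -0.8]
finger_gap: 0.0036
gripper_force: 30.5
clock: 28.62
tcp_pos: [0.6354, 0.0067, 0.2175]
tcp_rot: [-2.214, -2.228, 0.001]
contact_force: [0.7, -0.0, -0.1]
finger_gap: 0.0035
gripper_force: 30.5
28.62 [0.6354 0.0067 0.2175] [-2.2144e+00 -2.2280e+00  1.0000e-03] F [ 0.7 -0.  -0.1] gap 0.0035 30.5 q [-0.24  0.87  0.42  1.28 -0.36  1.07  0.23]
[(0.93, [0.461, -0.3546, 0.0349]), (0.59, [0.66, 0.0094, 0.1895]), (0.59, [0.6621, 0.0886, 0.159])]
[(0.66, [0.4614, -0.3495, 0.0347])]
```

```bash
python3 -m handwheel '[[0,0.001,0.006,0,0,0,0],[0,0.001,0.012,0,0,0,0],[0,0.001,0.017,0,0,0,0],[0,0.001,0.022,0,0,0,0],[0,0.001,0.026,0,0,0,0],[0,0.001,0.029,0,0,0,0],[0,0.001,0.031,0,0,0,0],[0,0.001,0.032,0,0,0,0],[0,0.001,0.032,0,0,0,0],[0,0.001,0.032,0,0,0,0]]'
python3 -m handwheel '[[0,0,-0.001,0,0,0,0],[0,0,-0.001,0,0,0,0.08],[0,0,-0.001,0,0,0,0.16],[0,0,-0.001,0,0,0,0.24],[0,0,-0.001,0,0,0,0.3],[0,0,-0.001,0,0,0,0.3],[0,0,-0.001,0,0,0,0.3],[0,0,-0.01,0,0,0,0.3],[0,0,-0.03,0,0,0,0.3],[0,0,-0.06,0,0,0,0.3]]'
python3 -m handwheel '[[0,0,-0.03,0,0,0,0.35],[0,0,-0.05,0,0,0,0.35],[-0.02,-0.02,-0.05,0,0,0,0.35],[-0.05,-0.04,-0.05,0,0,0,0.35],[-0.085,-0.065,-0.05,0,0,0,0.35],[-0.12,-0.09,-0.05,0,0,0,0.35],[-0.15,-0.115,-0.05,0,0,0,0.35],[-0.185,-0.14,-0.05,0,0,0,0.35],[-0.22,-0.165,-0.05,0,0,0,0.35],[-0.25,-0.18,-0.05,0,0,0,0.35]]'
python3 - <<'E'
from h import *
st(); snap('scene','s7.png');print(tips('scene','katori1'),tips('scene','lid'))
snap('top');print(tips('top','katori1'))
E
```

```text
clock: 29.65
tcp_pos: [0.6362, 0.0066, 0.1864]
tcp_rot: [-2.215, -2.228, 0.0]
contact_force: [-7.5, 0.1, 9.6]
finger_gap: 0.0034
gripper_force: 33.4
clock: 30.48
tcp_pos: [0.6357, 0.0069, 0.2454]
tcp_rot: [-2.213, -2.227, 0.004]
contact_force: [0.4, 0.5, 0.8]
finger_gap: 0.0256
gripper_force: 0.0
clock: 31.32
tcp_pos: [0.4559, -0.2461, 0.2969]
tcp_rot: [2.215, 2.227, 0.0]
contact_force: [0.7, -1.0, 0.5]
finger_gap: 0.0302
gripper_force: 0.0
31.32 [ 0.4559 -0.2461  0.2969] [2.2148e+00 2.2268e+00 2.0000e-04] F [ 0.7 -1.   0.5] gap 0.0302 0.0 q [ 0.2   0.59  0.42  1.6  -0.27  1.01  0.71]
[(0.76, [0.6625, 0.0077, 0.159]), (0.68, [0.6583, 0.0918, 0.1603])] [(0.58, [0.4729, 0.2965, 0.0062])]
[(0.67, [0.6538, 0.0054, 0.1634]), (0.6, [0.6553, 0.0966, 0.16])]
```

```bash
python3 -m handwheel '[[-0.03,-0.005,0,0,0,0,0.35],[-0.06,-0.01,0,0,0,0,0.35],[-0.085,-0.015,0,0,0,0,0.35],[-0.1,-0.02,0.01,0,0,0,0.35],[-0.104,-0.02,0.03,0,0,0,0.35],[-0.104,-0.02,0.06,0,0,0,0.35],[-0.104,-0.02,0.09,0,0,0,0.35],[-0.104,-0.02,0.12,0,0,0,0.35],[-0.104,-0.02,0.145,0,0,0,0.35],[-0.104,-0.02,0.157,0,0,0,0.35]]' 30
python3 -m handwheel '[[0,0,0,0,0,0,0.35],[0,0,0,0,0,0,0.35],[0,0,0,0,0,0,0.35],[0,0,0,0,0,0,0.35],[0,0,0,0,0,0,0.35],[0,0,0,0,0,0,0.35],[0,0,0,0,0,0,0.35],[0,0,0,0,0,0,0.35],[0,0,0,0,0,0,0.35],[0,0,0,0,0,0,0.35]]'
python3 - <<'E'
from h import *
st();snap('scene');print(tips('scene','katori1')); snap('top');print(tips('top','katori1'))
E
```

```text
clock: 32.4
tcp_pos: [0.439, -0.3466, 0.136]
tcp_rot: [-2.21, -2.228, 0.0]
contact_force: [0.1, 0.3, 0.2]
finger_gap: 0.0297
gripper_force: 0.0
clock: 33.23
tcp_pos: [0.4387, -0.3485, 0.1389]
tcp_rot: [2.214, 2.228, -0.0]
contact_force: [0.3, -0.0, -0.5]
finger_gap: 0.0298
gripper_force: 0.0
33.23 [ 0.4387 -0.3485  0.1389] [ 2.2143e+00  2.2285e+00 -2.0000e-04] F [ 0.3 -0.  -0.5] gap 0.0298 0.0 q [ 0.46  0.85  0.31  1.66 -0.36  0.69  0.96]
[(0.95, [0.6634, 0.0081, 0.1566]), (0.94, [0.4612, -0.3515, 0.0373])]
[(0.9, [0.6572, 0.0057, 0.16]), (0.9, [0.462, -0.3504, 0.0355]), (0.63, [0.6522, 0.0939, 0.162])]
```

```bash
python3 -m handwheel '[[-0.002,-0.003,0.01,0,0,0,0.35],[-0.002,-0.003,0.02,0,0,0,0.35],[-0.002,-0.003,0.03,0,0,0,0.35],[-0.002,-0.003,0.04,0,0,0,0.35],[-0.002,-0.003,0.05,0,0,0,0.35],[-0.002,-0.003,0.06,0,0,0,0.35],[-0.002,-0.003,0.068,0,0,0,0.35],[-0.002,-0.003,0.075,0,0,0,0.35],[-0.002,-0.003,0.08,0,0,0,0.35],[-0.002,-0.003,0.081,0,0,0,0.35]]' 30
python3 -m handwheel '[[0,0,0,0,0,0,0.25],[0,0,0,0,0,0,0.15],[0,0,0,0,0,0,0.05],[0,0,0,0,0,0,0],[0,0,0,0,0,0,0],[0,0,0,0,0,0,0],[0,0,0,0,0,0,0],[0,0,0,0,0,0,0],[0,0,0,0,0,0,0],[0,0,0,0,0,0,0]]' 30
python3 -m handwheel '[[0,0,-0.01,0,0,0,0],[0,0,-0.02,0,0,0,0],[0,0,-0.04,0,0,0,0],[0,0,-0.06,0,0,0,0],[0,0,-0.085,0,0,0,0],[0,0,-0.11,0,0,0,0],[0,0,-0.135,0,0,0,0],[0,0,-0.16,0,0,0,0],[0,0,-0.19,0,0,0,0],[0,0,-0.22,0,0,0,0]]'
python3 - <<'E'
from h import *
st(); snap('scene');print(tips('scene','katori1'))
E
```

```text
clock: 34.27
tcp_pos: [0.4355, -0.3504, 0.057]
tcp_rot: [-2.214, -2.228, 0.0]
contact_force: [0.5, -0.6, -0.9]
finger_gap: 0.0299
gripper_force: 0.0
clock: 35.1
tcp_pos: [0.4362, -0.3514, 0.059]
tcp_rot: [2.213, 2.226, -0.0]
contact_force: [-1.4, -2.4, 10.9]
finger_gap: 0.0043
gripper_force: 27.9
clock: 35.93
tcp_pos: [0.4352, -0.3501, 0.2802]
tcp_rot: [2.215, 2.228, -0.0]
contact_force: [-0.2, 0.4, -0.4]
finger_gap: 0.0032
gripper_force: 31.2
35.93 [ 0.4352 -0.3501  0.2802] [ 2.2147e+00  2.2282e+00 -3.0000e-04] F [-0.2  0.4 -0.4] gap 0.0032 31.2 q [ 0.42  0.67  0.4   1.49 -0.28  1.04  0.89]
[(0.73, [0.4587, -0.3513, 0.2552]), (0.66, [0.6637, 0.0084, 0.1594]), (0.56, [0.662, 0.0906, 0.1612])]
```

```bash
python3 -m handwheel '[[0.02,0.01,-0.01,0,0,0,0],[0.055,0.03,-0.01,0,0,0,0],[0.09,0.05,-0.01,0,0,0,0],[0.12,0.075,-0.01,0,0,0,0],[0.15,0.1,-0.01,0,0,0,0],[0.18,0.125,-0.01,0,0,0,0],[0.21,0.15,-0.01,0,0,0,0],[0.24,0.175,-0.01,0,0,0,0],[0.26,0.195,-0.005,0,0,0,0],[0.271,0.204,0,0,0,0,0]]'
python3 -m handwheel '[[0,0,0,0,0,0,0],[0,0,0,0,0,0,0],[0,0,0.01,0,0,0,0],[0,0,0.02,0,0,0,0],[0,0,0.03,0,0,0,0],[0,0,0.04,0,0,0,0],[0,0,0.05,0,0,0,0],[0,0,0.06,0,0,0,0],[0,0,0.06,0,0,0,0],[0,0,0.06,0,0,0,0]]'
python3 - <<'E'
from h import *
st(); snap('scene');print(tips('scene','katori1'))
E
```

```text
clock: 36.87
tcp_pos: [0.6395, -0.0745, 0.2776]
tcp_rot: [-2.21, -2.232, -0.001]
contact_force: [-0.9, 0.8, -1.5]
finger_gap: 0.0032
gripper_force: 31.2
clock: 37.7
tcp_pos: [0.6379, -0.0783, 0.2175]
tcp_rot: [-2.214, -2.228, 0.001]
contact_force: [-0.0, -0.2, -0.1]
finger_gap: 0.0033
gripper_force: 31.2
37.7 [ 0.6379 -0.0783  0.2175] [-2.2143e+00 -2.2280e+00  9.0000e-04] F [-0.  -0.2 -0.1] gap 0.0033 31.2 q [-0.1   0.88  0.42  1.24 -0.36  1.09  0.35]
[(0.96, [0.6615, 0.0092, 0.1579]), (0.83, [0.662, 0.0908, 0.1611]), (0.78, [0.6613, -0.078, 0.1949])]
```

```bash
python3 -m handwheel '[[0,0.001,0.006,0,0,0,0],[0,0.001,0.012,0,0,0,0],[0,0.001,0.017,0,0,0,0],[0,0.001,0.022,0,0,0,0],[0,0.001,0.026,0,0,0,0],[0,0.001,0.029,0,0,0,0],[0,0.001,0.031,0,0,0,0],[0,0.001,0.032,0,0,0,0],[0,0.001,0.032,0,0,0,0],[0,0.001,0.032,0,0,0,0]]'
python3 -m handwheel '[[0,0,-0.001,0,0,0,0],[0,0,-0.001,0,0,0,0.08],[0,0,-0.001,0,0,0,0.16],[0,0,-0.001,0,0,0,0.24],[0,0,-0.001,0,0,0,0.3],[0,0,-0.001,0,0,0,0.3],[0,0,-0.001,0,0,0,0.3],[0,0,-0.01,0,0,0,0.3],[0,0,-0.03,0,0,0,0.3],[0,0,-0.06,0,0,0,0.3]]'
python3 -m handwheel '[[0,0,-0.03,0,0,0,0.35],[0,0,-0.05,0,0,0,0.35],[0.02,-0.03,-0.05,0,0,0,0.5],[0.04,-0.06,-0.05,0,0,0,1],[0.06,-0.09,-0.05,0,0,0,1],[0.08,-0.12,-0.05,0,0,0,1],[0.1,-0.15,-0.05,0,0,0,1],[0.12,-0.18,-0.05,0,0,0,1],[0.14,-0.21,-0.05,0,0,0,1],[0.14,-0.21,-0.05,0,0,0,1]]'
python3 - <<'E'
from h import *
st()
for c in('scene','top'):
    snap(c,c+'8.png');print(c,tips(c,'katori1'),tips(c,'lid'),tips(c,'lid_knob'))
E
```

```text
clock: 38.63
tcp_pos: [0.6387, -0.0783, 0.1865]
tcp_rot: [-2.215, -2.228, 0.0]
contact_force: [-8.2, 1.3, 11.7]
finger_gap: 0.0032
gripper_force: 35.6
clock: 39.47
tcp_pos: [0.6383, -0.078, 0.2454]
tcp_rot: [-2.213, -2.227, 0.003]
contact_force: [0.4, -0.2, 0.5]
finger_gap: 0.0256
gripper_force: 0.0
clock: 40.3
tcp_pos: [0.424, 0.0636, 0.2965]
tcp_rot: [-2.208, -2.231, -0.001]
contact_force: [-0.9, -1.2, -0.4]
finger_gap: 0.0856
gripper_force: 0.0
40.3 [0.424  0.0636 0.2965] [-2.2079e+00 -2.2306e+00 -7.0000e-04] F [-0.9 -1.2 -0.4] gap 0.0856 0.0 q [-0.53  0.46  0.5   1.89 -0.28  0.87  0.12]
scene [(0.8, [0.6626, 0.0058, 0.1571]), (0.8, [0.662, -0.0778, 0.1607]), (0.59, [0.6596, 0.0919, 0.1615])] [(0.79, [0.4726, 0.2989, 0.0063])] [(0.9, [0.4781, 0.3002, 0.0583])]
top [(0.82, [0.6493, 0.0952, 0.1605]), (0.81, [0.6629, -0.0766, 0.1609]), (0.65, [0.6562, 0.0066, 0.1666])] [(0.53, [0.4174, -0.2969, 0.0323])] [(0.79, [0.4721, 0.2997, 0.0549])]
```

View pics/scene8.png

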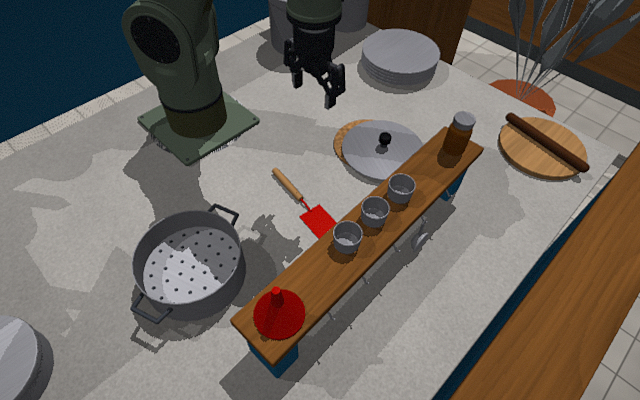

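View pics/top8.png

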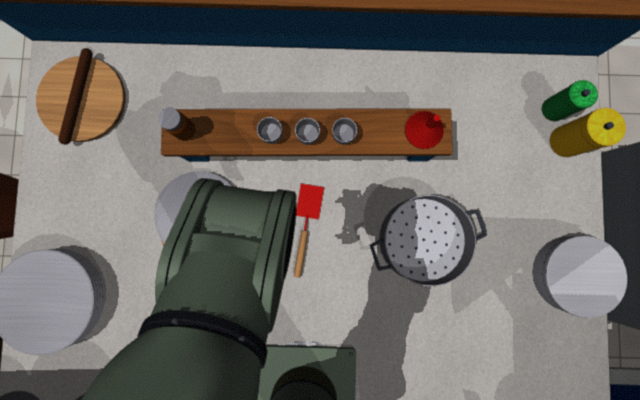

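The plank carries three upright katoris (scene ≈(347,236), (374,211), (401,187)) and the pot is empty. The lid lies flat, off-centre on the mat, with the knob at scene ≈(385,139).

```bash
python3 - <<'E'
from h import *
print(atz('scene',385,139.5,.057))
E
python3 -m handwheel '[[0.03,0.01,0,0,0,0,1],[0.06,0.02,0,0,0,0,1],[0.09,0.03,0,0,0,0,1],[0.12,0.035,0,0,0,0,1],[0.15,0.04,0,0,0,0,1],[0.18,0.045,0,0,0,0,1],[0.21,0.05,0,0,0,0,1],[0.225,0.05,0.02,0,0,0,1],[0.235,0.05,0.05,0,0,0,1],[0.235,0.05,0.08,0,0,0,1]]'
python3 -m handwheel '[[0,0,0.03,0,0,0,1],[0,0,0.06,0,0,0,1],[0,0,0.08,0,0,0,1],[0,0,0.09,0,0,0,1],[0,0,0.095,0,0,0,1],[0,0,0.095,0,0,0,1],[0,0,0.095,0,0,0,1],[0,0,0.095,0,0,0,1],[0,0,0.095,0,0,0,1],[0,0,0.095,0,0,0,1]]'
python3 - <<'E'
from h import *
st()
for c in('scene','top'):
    snap(c,c+'9.png');print(c,tips(c,'lid'),tips(c,'lid_knob'))
E
```

```text
[0.47539908 0.29495707 0.057     ]
clock: 41.53
tcp_pos: [0.4767, 0.2978, 0.2143]
tcp_rot: [-2.212, -2.231, -0.001]
contact_force: [0.4, 0.5, -0.8]
finger_gap: 0.0851
gripper_force: 0.0
clock: 42.37
tcp_pos: [0.4769, 0.296, 0.1215]
tcp_rot: [2.214, 2.228, 0.002]
contact_force: [-0.4, 0.1, -0.9]
finger_gap: 0.0853
gripper_force: 0.0
42.37 [0.4769 0.296  0.1215] [2.2142e+00 2.2284e+00 1.5000e-03] F [-0.4  0.1 -0.9] gap 0.0853 0.0 q [-0.8   0.88  0.38  1.68 -0.47  0.67 -0.17]
scene [(0.82, [0.4739, 0.2936, 0.0081])] [(0.68, [0.4769, 0.3001, 0.0579]), (0.6, [0.6616, 0.0918, 0.1594])]
top [(0.88, [0.4728, 0.3007, 0.0077])] [(0.69, [0.4744, 0.3003, 0.0565])]
```

```bash
python3 -m handwheel '[[0.002,-0.001,0.01,0,0,0,1],[0.002,-0.001,0.02,0,0,0,1],[0.002,-0.001,0.03,0,0,0,1],[0.002,-0.001,0.04,0,0,0,1],[0.002,-0.001,0.05,0,0,0,1],[0.002,-0.001,0.06,0,0,0,1],[0.002,-0.001,0.068,0,0,0,1],[0.002,-0.001,0.073,0,0,0,1],[0.002,-0.001,0.075,0,0,0,1],[0.002,-0.001,0.075,0,0,0,1]]'
python3 -m handwheel '[[0,0,0,0,0,0,0.6],[0,0,0,0,0,0,0.3],[0,0,0,0,0,0,0.1],[0,0,0,0,0,0,0.1],[0,0,0,0,0,0,0.1],[0,0,0,0,0,0,0.1],[0,0,0,0,0,0,0.1],[0,0,0,0,0,0,0.1],[0,0,0,0,0,0,0.1],[0,0,0,0,0,0,0.1]]' 60
python3 -m handwheel '[[0,0,-0.005,0,0,0,0.1],[0,0,-0.015,0,0,0,0.1],[0,-0.01,-0.025,0,0,0,0.1],[0,-0.02,-0.04,0,0,0,0.1],[0,-0.03,-0.06,0,0,0,0.1],[0,-0.04,-0.085,0,0,0,0.1],[0,-0.05,-0.11,0,0,0,0.1],[0,-0.053,-0.14,0,0,0,0.1],[0,-0.053,-0.17,0,0,0,0.1],[0,-0.053,-0.19,0,0,0,0.1]]'
python3 - <<'E'
from h import *
st()
for c in('scene','top'):
    snap(c);print(c,tips(c,'lid'),tips(c,'lid_knob'))
print(tips('top','steamer'),tips('top','steam_plate'))
E
```

```text
clock: 43.5
tcp_pos: [0.4756, 0.2976, 0.0454]
tcp_rot: [-2.215, -2.228, 0.001]
contact_force: [0.1, 0.4, -0.3]
finger_gap: 0.085
gripper_force: 0.0
clock: 44.33
tcp_pos: [0.4754, 0.2979, 0.0462]
tcp_rot: [-2.214, -2.228, 0.0]
contact_force: [-5.2, -0.6, 10.4]
finger_gap: 0.0327
gripper_force: 58.7
clock: 45.17
tcp_pos: [0.4228, 0.2973, 0.2392]
tcp_rot: [2.214, 2.228, 0.004]
contact_force: [-0.0, 0.5, -2.1]
finger_gap: 0.032
gripper_force: 60.0
45.17 [0.4228 0.2973 0.2392] [2.2143 2.2277 0.0037] F [-0.   0.5 -2.1] gap 0.032 60.0 q [-0.94  0.67  0.49  1.71 -0.39  0.86 -0.27]
scene [(0.68, [0.4249, 0.2957, 0.1992]), (0.35, [0.4284, 0.2955, 0.2486])] [(0.78, [0.4286, 0.2975, 0.2532])]
top [(0.83, [0.4227, 0.2993, 0.1997])] [(0.76, [0.4263, 0.2993, 0.2471])]
[(0.68, [0.4173, -0.2943, -0.0009])] [(0.61, [0.4183, -0.2974, 0.03])]
```

```bash
python3 -m handwheel '[[-0.01,0,0,0,0,0,0.1],[-0.03,0,0,0,0,0,0.1],[-0.06,0,0,0,0,0,0.1],[-0.095,0,0,0,0,0,0.1],[-0.13,0,0,0,0,0,0.1],[-0.165,0,0,0,0,0,0.1],[-0.2,0,0,0,0,0,0.1],[-0.235,0,0,0,0,0,0.1],[-0.27,0,0,0,0,0,0.1],[-0.305,0,0,0,0,0,0.1]]'
python3 -m handwheel '[[-0.035,0,0,0,0,0,0.1],[-0.07,0,0,0,0,0,0.1],[-0.105,0,0,0,0,0,0.1],[-0.14,0,0,0,0,0,0.1],[-0.175,0,0,0,0,0,0.1],[-0.21,0,0,0,0,0,0.1],[-0.24,0,0,0,0,0,0.1],[-0.265,0,0,0,0,0,0.1],[-0.283,0,0,0,0,0,0.1],[-0.291,0,0,0,0,0,0.1]]'
python3 -m handwheel '[[0,0,0.01,0,0,0,0.1],[0,0,0.02,0,0,0,0.1],[0,0,0.03,0,0,0,0.1],[0,0,0.04,0,0,0,0.1],[0,0,0.05,0,0,0,0.1],[0,0,0.06,0,0,0,0.1],[0,0,0.07,0,0,0,0.1],[0,0,0.075,0,0,0,0.1],[0,0,0.075,0,0,0,0.1],[0,0,0.075,0,0,0,0.1]]'
python3 - <<'E'
from h import *
st()
for c in('scene','top'):
    snap(c,c+'10.png');print(c,tips(c,'lid'),tips(c,'lid_knob'))
    print(tips(c,'steamer'))
E
```

```text
clock: 46.4
tcp_pos: [0.4237, -0.0098, 0.2357]
tcp_rot: [-2.215, -2.228, 0.001]
contact_force: [0.2, 0.1, -2.2]
finger_gap: 0.0322
gripper_force: 60.1
clock: 47.23
tcp_pos: [0.4249, -0.3015, 0.2355]
tcp_rot: [2.218, 2.225, -0.002]
contact_force: [-0.3, -0.2, -1.6]
finger_gap: 0.0323
gripper_force: 60.1
clock: 48.07
tcp_pos: [0.4262, -0.2985, 0.161]
tcp_rot: [-2.214, -2.228, 0.0]
contact_force: [-0.1, 0.4, -3.2]
finger_gap: 0.0325
gripper_force: 60.1
48.07 [ 0.4262 -0.2985  0.161 ] [-2.2142e+00 -2.2283e+00  3.0000e-04] F [-0.1  0.4 -3.2] gap 0.0325 60.1 q [ 0.4   0.76  0.28  1.79 -0.33  0.64  0.88]
scene [(0.66, [0.4317, -0.3011, 0.1227])] [(0.7, [0.4293, -0.3, 0.1709])]
[(0.71, [0.6614, 0.0915, 0.1639])]
top [(0.67, [0.4273, -0.2962, 0.1209])] []
[]
```

```bash
python3 -m handwheel '[[0,-0.002,0.003,0,0,0,0.1],[0,-0.0035,0.007,0,0,0,0.1],[0,-0.0035,0.011,0,0,0,0.1],[0,-0.0035,0.015,0,0,0,0.1],[0,-0.0035,0.019,0,0,0,0.1],[0,-0.0035,0.023,0,0,0,0.1],[0,-0.0035,0.026,0,0,0,0.1],[0,-0.0035,0.028,0,0,0,0.1],[0,-0.0035,0.028,0,0,0,0.1],[0,-0.0035,0.028,0,0,0,0.1]]'
python3 -m handwheel '[[0,0,0.001,0,0,0,0.1],[0,0,0.002,0,0,0,0.1],[0,0,0.003,0,0,0,0.1],[0,0,0.004,0,0,0,0.1],[0,0,0.005,0,0,0,0.1],[0,0,0.006,0,0,0,0.1],[0,0,0.007,0,0,0,0.1],[0,0,0.0075,0,0,0,0.1],[0,0,0.0075,0,0,0,0.1],[0,0,0.0075,0,0,0,0.1]]'
```

```text
clock: 49.3
tcp_pos: [0.4229, -0.2986, 0.1328]
tcp_rot: [-2.214, -2.228, 0.0]
contact_force: [0.0, 0.1, -2.1]
finger_gap: 0.0326
gripper_force: 60.1
clock: 50.13
tcp_pos: [0.4228, -0.2987, 0.1257]
tcp_rot: [2.214, 2.228, -0.0]
contact_force: [-2.7, 1.6, 7.4]
finger_gap: 0.0325
gripper_force: 61.2
```

Seated (z back to 0.126, contact just made, no sideways load before). Release and retreat.

```bash
python3 -m handwheel '[[0,0,0,0,0,0,0.4],[0,0,0,0,0,0,0.7],[0,0,0,0,0,0,1],[0,0,0,0,0,0,1],[0,0,0,0,0,0,1],[0,0,0,0,0,0,1],[0,0,0,0,0,0,1],[0,0,-0.02,0,0,0,1],[0,0,-0.05,0,0,0,1],[0,0,-0.09,0,0,0,1]]'
python3 -m handwheel '[[0.01,0,-0.03,0,0,0,1],[0.03,0,-0.06,0,0,0,1],[0.06,0,-0.08,0,0,0,1],[0.1,0,-0.08,0,0,0,1],[0.14,0,-0.08,0,0,0,1],[0.18,0,-0.08,0,0,0,1],[0.22,0,-0.08,0,0,0,1],[0.26,0,-0.08,0,0,0,1],[0.28,0,-0.08,0,0,0,1],[0.28,0,-0.08,0,0,0,1]]'
python3 - <<'E'
from h import *
st()
for c in('scene','top'):
    snap(c,c+'11.png');print(c,tips(c,'lid'),tips(c,'lid_knob'))
    print([tips(c,n) for n in('katori1','jar','funnel','spatula')])
E
```

```text
clock: 50.97
tcp_pos: [0.4221, -0.2981, 0.2151]
tcp_rot: [-2.212, -2.226, 0.002]
contact_force: [0.9, 0.6, 0.3]
finger_gap: 0.0856
gripper_force: 0.0
clock: 51.8
tcp_pos: [0.421, -0.0143, 0.2952]
tcp_rot: [-2.207, -2.234, -0.001]
contact_force: [0.1, -0.7, -0.2]
finger_gap: 0.0852
gripper_force: 0.0
51.8 [ 0.421  -0.0143  0.2952] [-2.2069e+00 -2.2341e+00 -1.1000e-03] F [ 0.1 -0.7 -0.2] gap 0.0852 0.0 q [-0.31  0.44  0.43  1.91 -0.24  0.84  0.25]
scene [(0.73, [0.4247, -0.3018, 0.0861])] [(0.78, [0.4272, -0.2963, 0.1363])]
[[(0.96, [0.6608, 0.0091, 0.1629]), (0.73, [0.6621, 0.091, 0.1595]), (0.62, [0.6629, -0.0768, 0.1626])], [(0.86, [0.6635, 0.296, 0.1583])], [(0.96, [0.6745, -0.2652, 0.1583]), (0.29, [0.4266, -0.2967, 0.1383])], [(0.59, [0.4344, 0.0109, 0.0011])]]
top [] [(0.87, [0.4239, -0.2988, 0.1358]), (0.56, [0.6542, 0.0904, 0.1601])]
[[(0.94, [0.6555, 0.0076, 0.1642]), (0.77, [0.6566, 0.0936, 0.1562]), (0.65, [0.6636, -0.0741, 0.157])], [(0.66, [0.6561, 0.2923, 0.1631])], [(0.96, [0.6719, -0.2663, 0.163])], []]
```

View pics/scene11.png

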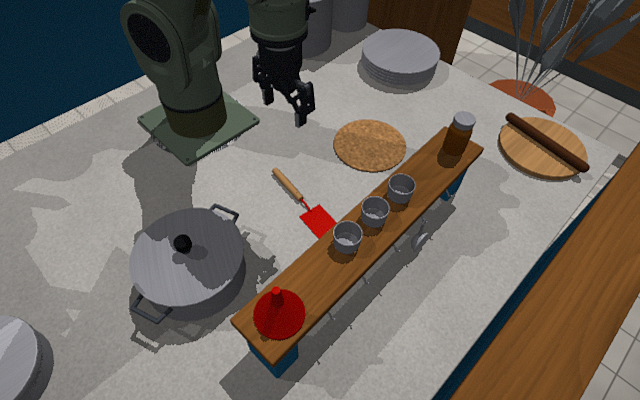

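The lid sits seated on the pot (knob ≈(182,243), as at the start), the three katoris stand on the plank, and nothing else has moved.

```bash
python3 -c "
from workcell import close_job
print(close_job())"
```

```text
the job is handed in; nothing more can be done
None
```

The job is handed in at about 52 s: all three katoris that were in the steamer stand upright in a row on the plank, the lid is seated back on the pot, and the jar, funnel and spatula are where they were; the lid was knocked about 5 cm off-centre on the mat mid-run and I regrasped it from there.

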